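# Index the test table and show the tested converter to the inspection camera

## Task

Turn the rotary test table one click clockwise (seen from above) by its red post, so that the tested converter comes out from under the blue test head. Then lift it from its nest and hold it up to the inspection camera: white socket end facing the lens, centred and square to it (so tilted as the camera is, not rolled), about 10 cm away. Finish while holding it still there, with the camera and the other things on the bench left as they are.

Things in the scene. Friction and masses are not known exactly. Their poses are not given: they have to be found in the camera images.
- rotor (a joint): angle of the rotary table (rad): 0 at the start, grows clockwise seen from above; spring detents (clicks) at 0, 1.571 and 3.142, stops just beyond the first and last. Leaving or entering a click takes up to about 8 N at the post; let go within about 0.1 rad of a click it springs into it; between clicks it turns freely and stays where left
- hub (a point): point on the rotary table's vertical axis, on its dark hub, 52 mm above the bench; turns with the disc. Aluminium disc, 260 mm across, its top 40 mm above the bench; four nests 90 degrees apart, centres 90 mm from the axis, with black lips 6 mm high, 1.5 mm clear of the part. Parts stand on the disc's top. At the start the nests on the robot's side and the robot's left are empty
- post (a point): the red crank post standing on the disc: upright cylinder of 16 mm diameter from 40 to 98 mm above the bench, 105 mm from the axis, half-way between two empty nests. The point is 69 mm above the bench, on its axis. It must travel a quarter circle clockwise about the hub; its path and the space above are clear
- tested_centre (a point): centre (half-way up) of the tested converter: aluminium box 84 mm long (x), 34 wide (y), 46 high (z), 0.15 to 0.31 kg, white socket end at +x. It starts under the blue head, no room above. One click on, it stands at the robot's side, open above, its length along the tangent. Grip it across the 34 mm, tips above the nest lips
- tested_socket (a point): middle of the tested converter's white socket end, 42 mm along +x from its centre; same axes
- next_centre (a point): centre (half-way up) of the next converter, the same kind and size, in the nest at the far side of the disc; it rides with the disc to under the test head and stays in its nest
- lens (a point): middle of the inspection camera's front glass. +x points back into the camera: it looks along -x; y is level, z the camera's up. It looks down 0.1 to 0.45 rad, from about 200-260 mm up, roughly along the robot's -y. Wanted: converter axes parallel to these, its socket end at x = -0.10, y = z = 0 here. Camera 44 mm square, 70 long, plus 30 mm barrel
- camstand: stand of the camera: origin on the bench under the camera's pivot, 65 mm behind the lens; 130 mm square foot; steel column of 20 mm, 344 mm high, 75 mm behind the pivot (at this body's +x)
- driver: screwdriver lying on the bench, to be left alone
- jar: amber jar, 52 mm diameter, 75 mm high, standing on the bench, to be left alone
- transformer: small loose transformer, 50 x 44 x 42 mm, on the bench, to be left alone
- station: fixed grey round base of the table, 280 mm across, with the blue test head; origin under the table's axis. The head (66 mm wide, underside 102, top 147 mm above the bench) hangs over the nest at this body's -y; its grey column (150 mm high) stands outside the disc
There are look-alikes about, which are no part of the job. Leave any yellow look-alike of the part that bears tested_centre alone.

How it is judged:
By the outcome, as a careful person would: the job done as asked, in the order asked, and still so for the second after the job is handed in, while the arm keeps its last pose, push and grip.
It also fails if it takes over 53 s, if anything falls off the work surface, if the arm or the gripper's body presses on something with over 40 N, if the wrist force passes 120 N, or if a joint passes its speed limit or range.

## Robot

A 7-joint arm with a two-finger parallel gripper is mounted at the origin on the work surface. World frame = base frame: x ahead of the robot, y to its left, z up, the work surface at z = 0. Lengths are in m, angles in rad, forces in N, time in s.
With the tool pointing down it reaches from about 0.4 to 0.875 m from the base axis. Payload 6.5 kg.
Tool frame: the origin (TCP) lies at the very end of the fingers, on their centre line; the grasp point (between the pads) lies 19 mm behind it; z points along the fingers, y is the line along which they close (so a half turn about z gives the same grasp; the last joint's range is limited). The gripper opens to 88 mm and grips with 3 to 60 N. Pads are 18 mm wide; open, the fingers measure 123 mm over their backs; the gripper's body (75 mm by 187 mm) begins 45 mm behind the grasp point.
Start: joints at [1.116, 0.536, -0.004, 1.538, 0.003, 1.067, -0.071], TCP at [0.246, -0.601, 0.239] pointing down, gripper open.
Joint ranges: [-2.7, 2.7], [-0.37, 2.16], [-1.27, 1.26], [0.24, 2.4], [-1.31, 4.45], [0.19, 1.91], [-2.76, 2.76]. Speed limits (rad/s): [2.39, 2.39, 3.14, 3.14, 3.14, 3.14, 3.14].

## Interface

Orientations are given as a rotation vector (axis times angle).
In Python, from workcell import ctrl gives the robot as it stands.
- The arm moves only by the tool send_rows, never from a script. Its argument "commands" is a list that holds one entry, the list of rows, each a list of 6 numbers: the shift along the tool's x, y, z in mm, then the turn, a rotation vector about the tool's x, y, z in rad. A call has 1 to 10 rows; each row is the pose to reach, as a shift and turn from the pose commanded when the call began, along the tool's axes at that moment; what a row does not reach only later rows make up. A row lasts 1/10 s, in which the tool goes at most 50 mm and 8.59 degrees, less where a joint would pass 70% of its speed; a pose out of reach is approached as far as the arm can. A call with a gripper value outside its range is refused whole. "hand" is the gripper command: -1 is fully open, 1 is shut, values between are in proportion, set as the call begins (left out, the last holds). The fingers move at their own pace and stop on an object; "force" is the grip in N (left out, the last holds). Time passes only in rows, so rows that repeat a pose let the fingers close. It gives the time, the measured TCP pose, the force, the opening and the grip force at its end, in the units of the state.
- ctrl.get_state(): the state, without advancing time (a new reading comes with each control period).
- ctrl.camera(name): name is "side" or "top" or "wrist"; returns (picture, depth): 420x560x3 uint8, red, green, blue; 420x560 float32, m along the optical axis (not along the pixel's ray), 0 where there is no reading.
- ctrl.calibration(name): a dict with "mtx" (3x3 intrinsics, pixels), "k1" (the pictures are not rectified: a ray, as slopes to the right and down, at radius r is drawn at 1 + k1 r^2 times it, then the intrinsics apply), "cam_to_world" (4x4, takes a point from camera to world coordinates). Camera axes: x right, y up, looking along -z (the intrinsics and any distortion apply to the point x, -y, -z); pixel columns grow to the right and rows downward; lengths in m; the calibration is good to about 2 mm. A picture is of the moment at which its call begins: read the wrist's pose just before it. calibration takes no time and is no camera call; for the wrist camera it gives the pose at the moment of the call.
- ctrl.close_job(): hands the job in; it is judged then, once.
The state is a dict: "time": time; "joint_pos": joint angles; "qvel": joint speeds; "tau": joint torques, N m; "eef_pos": TCP position; "tool_rot": TCP orientation; "ft_force": force on the tool from outside, world axes, zero at the start; "moment": the same for the moment, N m; "width": opening from 0.0 (shut) to 1.0 (fully open); "grip_force": force on a finger pad.
Only numpy, scipy, OpenCV 4.12 (cv2) and the standard library are available. Lean on these libraries where they do the work, as an engineer would, in place of code of your own. Each camera call takes 0.05 s, during which the arm holds its last target. There are 200 camera calls.

## Working session

There is one attempt and no reset: what is moved stays moved. The work goes in short steps, Python scripts to look and compute and a tool call to move; the robot and the scene stay as the last step left them, time stands still between calls to the robot, and variables do not carry over. Pictures are saved under pics/ and viewed, at most 10 in all, crops included, and the job is handed in when it is done.

Besides the shell and the picture viewer there is one more tool, called after "Request:" as name(argument=value, ...), one argument or row to a line, values as JSON. send_rows: Moves the arm, as the interface text tells. Its arguments: {"type":"object","properties":{"commands":{"type":"array"},"hand":{"type":"number"},"force":{"type":"number"}},"required":["commands"]}

```bash
mkdir -p pics; ls
cat > h.py <<'E'
import numpy as np, cv2
from workcell import ctrl
from scipy.spatial.transform import Rotation as R
def cap(name):
    c=ctrl.calibration(name); im,d=ctrl.camera(name); np.savez(f'{name}.npz',im=im,d=d,mtx=c['mtx'],k1=c['k1'],T=c['cam_to_world']); return load(name)
def load(name):
    z=np.load(f'{name}.npz'); return dict(z)
def rays(c,uv):
    uv=np.atleast_2d(np.array(uv,float)); k=float(c['k1'])
    p=np.c_[uv,np.ones(len(uv))]@np.linalg.inv(c['mtx']).T; p=p[:,:2]
    q=p.copy()
    for _ in range(20): q=p/(1+k*(q**2).sum(1,keepdims=True))
    return np.c_[q[:,0],-q[:,1],-np.ones(len(q))]
def onplane(c,uv,z):
    d=rays(c,uv)@c['T'][:3,:3].T; o=c['T'][:3,3]
    return o+d*((z-o[2])/d[:,2])[:,None]
def cloud(c):
    h,w=c['d'].shape; vv,uu=np.mgrid[:h,:w]
    r=rays(c,np.c_[uu.ravel(),vv.ravel()])*c['d'].ravel()[:,None]
    return (r@c['T'][:3,:3].T+c['T'][:3,3]).reshape(h,w,3)
E
python3 - <<'E'
from h import *
for n in ('top','side'):
    c=cap(n); cv2.imwrite(f'pics/{n}0.png',c['im'][:,:,::-1]); print(n,c['T'].round(3).tolist(),c['mtx'].tolist(),c['k1'])
s=ctrl.get_state(); print({k:np.round(v,3) for k,v in s.items()})
E
```

```text
pics
top [[0.021, 0.984, -0.176, 0.382], [-1.0, 0.016, -0.025, -0.037], [-0.022, 0.176, 0.984, 1.281], [0.0, 0.0, 0.0, 1.0]] [[406.82825137191213, 0.0, 271.8157947452073], [0.0, 406.82825137191213, 211.36183179179207], [0.0, 0.0, 1.0]] -0.03855766300367072
side [[-0.992, 0.065, -0.104, 0.469], [-0.122, -0.631, 0.766, 0.862], [-0.015, 0.773, 0.635, 0.865], [0.0, 0.0, 0.0, 1.0]] [[513.3616231457164, 0.0, 280.4261796317525], [0.0, 513.3616231457164, 208.09233202932072], [0.0, 0.0, 1.0]] -0.13895605527518176
{'time': np.float64(0.1), 'joint_pos': array([ 1.116,  0.537, -0.004,  1.539,  0.003,  1.067, -0.071]), 'qvel': array([ 0.001, -0.001,  0.   , -0.003, -0.   , -0.001, -0.001]), 'tau': array([ 2.0000e-03, -5.7208e+01,  9.9400e-01, -2.5223e+01, -5.6000e-02,
        1.3000e-02,  0.0000e+00]), 'eef_pos': array([ 0.246, -0.601,  0.238]), 'tool_rot': array([-3.081e+00, -6.070e-01,  1.000e-03]), 'ft_force': array([-0.739,  0.011, -0.22 ]), 'moment': array([-0.023,  0.011, -0.023]), 'grip_force': np.float64(0.0), 'width': np.float64(1.001)}
```

View pics/top0.png

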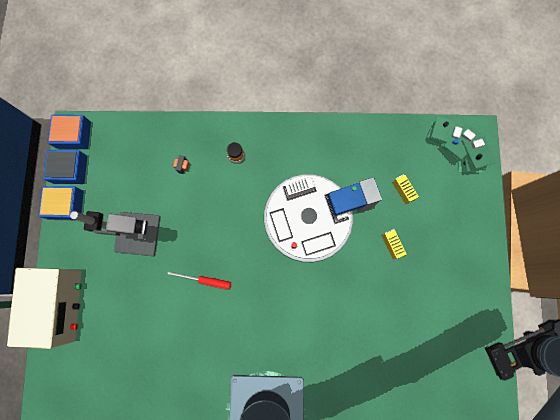

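View pics/side0.png

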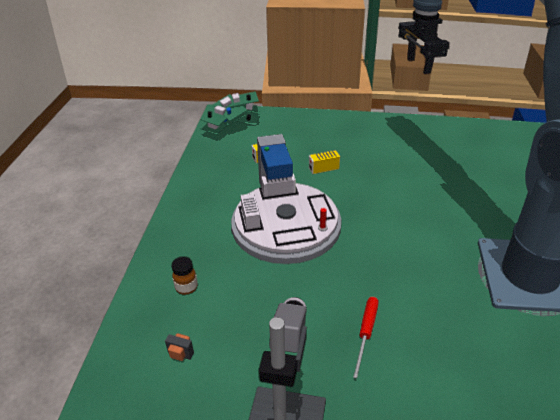

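The top view shows the hub at about (309,215) and the blue head at (357,195). The red post is at (294,246) and the next converter at (299,187). The inspection camera is at (125,225), pointing right. The side view shows the post at (323,218), the lens barrel at (293,303) and the camera stand's column at (278,350).

Look-alikes for the tested converter are the two yellow blocks at top (405,188) and (395,244), and the next converter in the far nest at (299,187). I choose the grey part under the blue head, at top (345,208). For the post, the look-alikes are the red driver handle at (214,283) and the red button at (75,327).

Run:
```python
from h import *
c=load('top'); P=cloud(c); hsv=cv2.cvtColor(c['im'],cv2.COLOR_RGB2HSV)
# disc: bright low-sat around (309,217), z~.04
print('z around disc',P[235,275].round(3),P[215,309].round(3))
m=((abs(P[...,2]-.04)<.006)).astype(np.uint8); m[:, :255]=0; m[:,370:]=0
cs,_=cv2.findContours(m,cv2.RETR_EXTERNAL,cv2.CHAIN_APPROX_NONE); k=max(cs,key=cv2.contourArea)
h=cv2.convexHull(k)[:,0]; W=onplane(c,h,.04); (cx,cy),r=cv2.minEnclosingCircle(W[:,:2].astype(np.float32)); print('disc',cx,cy,r)
# hub dark
g=c['im'].max(2); mm=np.zeros_like(g); mm[200:232,294:325]=(g[200:232,294:325]<110); 
n,l,s,ce=cv2.connectedComponentsWithStats(mm); i=1+s[1:,4].argmax(); print('hub',ce[i],s[i],onplane(c,ce[i],.052))
def red(c,x0,x1,y0,y1):
    hsv=cv2.cvtColor(c['im'],cv2.COLOR_RGB2HSV); a=(((hsv[...,0]<8)|(hsv[...,0]>172))&(hsv[...,1]>140)&(hsv[...,2]>60)).astype(np.uint8)
    b=np.zeros_like(a); b[y0:y1,x0:x1]=a[y0:y1,x0:x1]; n,l,s,ce=cv2.connectedComponentsWithStats(b); i=1+s[1:,4].argmax(); return ce[i],s[i],l==i
ce,s,ma=red(c,280,310,230,260); print('post top',ce,s,onplane(c,ce,.09), P[ma].max(0),np.median(P[ma],0))
sd=load('side'); ce,s,ma=red(sd,305,340,200,240); Q=cloud(sd); print('post side',ce,s,onplane(sd,ce,.069),np.median(Q[ma],0))
# camera from top & side clouds
for n,(cc,PP,bx) in dict(top=(c,P,(60,170,195,265)),side=(sd,Q,(240,330,290,420))).items():
    x0,x1,y0,y1=bx; p=PP[y0:y1,x0:x1].reshape(-1,3); p=p[(p[:,2]>.14)&(p[:,2]<.5)&(p[:,1]<.7)]
    print(n,len(p)); 
    for z in np.arange(.14,.4,.02):
        q=p[(p[:,2]>=z)&(p[:,2]<z+.02)]
        if len(q): print(round(z,2),len(q),q.min(0).round(3),q.max(0).round(3))
a=cv2.resize(c['im'][160:280,60:160],None,fx=4,fy=4,interpolation=2); b=cv2.resize(sd['im'][280:400,240:340],None,fx=4,fy=4,interpolation=2)
cv2.imwrite('pics/cam.png',np.hstack([a,b])[:,:,::-1])
a=cv2.resize(c['im'][165:270,260:390],None,fx=4,fy=4,interpolation=2)[:420]; b=cv2.resize(sd['im'][125:255,230:345],None,fx=3.23,fy=3.23,interpolation=2)[:420]
cv2.imwrite('pics/disc.png',np.hstack([a[:,:420],b])[:,:800,::-1])
```

```text
z around disc [ 0.53  -0.016  0.041] [ 0.592 -0.119  0.056]
disc 0.5909116268157959 -0.11740782856941223 0.1298932433128357
hub [309.68627451 214.20588235] [302 208  15  16 102] [[ 0.59472761 -0.12111064  0.052     ]]
post top [293.7826087  244.60869565] [292 242   5   6  23] [[ 0.49701191 -0.07239417  0.09      ]] [ 0.50423856 -0.06684888  0.10359398] [ 0.49534237 -0.07267712  0.09880375]
post side [322.59 217.64] [320 208   6  20 100] [[ 0.49454084 -0.07345302  0.069     ]] [ 0.4944379  -0.06526619  0.07599362]
top 1252
0.16 3 [0.524 0.457 0.164] [0.525 0.46  0.179]
0.18 20 [0.523 0.45  0.181] [0.541 0.46  0.199]
0.2 9 [0.505 0.36  0.2  ] [0.541 0.455 0.217]
0.22 193 [0.499 0.318 0.22 ] [0.555 0.474 0.24 ]
0.24 556 [0.499 0.328 0.24 ] [0.559 0.479 0.26 ]
0.26 312 [0.503 0.362 0.26 ] [0.55  0.463 0.279]
0.28 32 [0.523 0.449 0.28 ] [0.541 0.46  0.3  ]
0.3 30 [0.523 0.448 0.3  ] [0.54  0.459 0.32 ]
0.32 33 [0.523 0.448 0.321] [0.542 0.46  0.339]
0.34 64 [0.523 0.448 0.34 ] [0.543 0.468 0.35 ]
side 3355
0.14 89 [0.522 0.461 0.14 ] [0.541 0.47  0.16 ]
0.16 88 [0.522 0.461 0.16 ] [0.54 0.47 0.18]
0.18 96 [0.522 0.46  0.18 ] [0.541 0.47  0.2  ]
0.2 34 [0.502 0.36  0.2  ] [0.54 0.47 0.22]
0.22 485 [0.497 0.317 0.222] [0.558 0.481 0.24 ]
0.24 1539 [0.498 0.339 0.24 ] [0.558 0.48  0.26 ]
0.26 457 [0.505 0.375 0.26 ] [0.546 0.47  0.28 ]
0.28 128 [0.522 0.46  0.28 ] [0.541 0.47  0.3  ]
0.3 137 [0.522 0.46  0.3  ] [0.541 0.471 0.32 ]
0.32 143 [0.522 0.457 0.32 ] [0.541 0.47  0.34 ]
0.34 159 [0.522 0.449 0.34 ] [0.541 0.47  0.345]
```

View pics/cam.png

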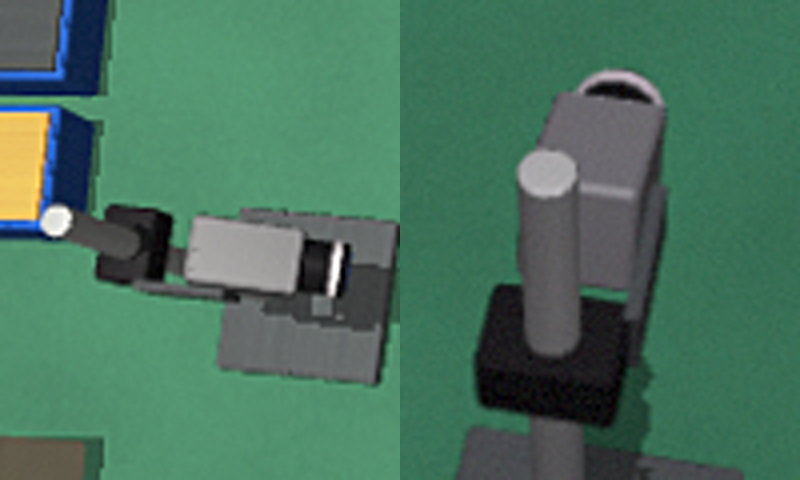

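View pics/disc.png

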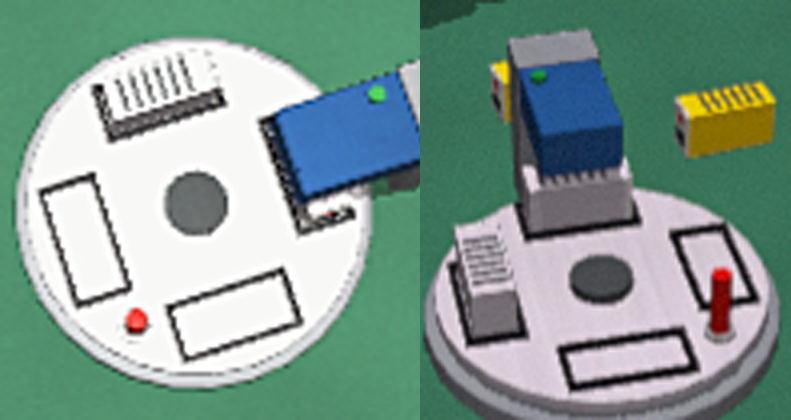

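The disc crop shows the tested converter under the head. Its socket end, with the ports at crop (335,213), is on the robot's side, so after one click it faces +y, towards the camera. The camera crop shows the grey camera box with its white lens ring at top-crop (335,268), pitched down, and the column behind it. Next I fit the camera box.

```bash
cat > camfit.py <<'E'
from h import *
def fit(n,bx):
    c=load(n);P=cloud(c);x0,x1,y0,y1=bx
    p=P[y0:y1,x0:x1].reshape(-1,3)
    p=p[(p[:,2]>.215)&(p[:,2]<.285)&(p[:,1]<.435)&(p[:,1]>.345)&(abs(p[:,0]-.528)<.04)]
    for it in range(6): 
        ctr=p.mean(0); n_=np.linalg.svd(p-ctr)[2][2]; n_*=np.sign(n_[2]); e=abs((p-ctr)@n_); 
        if it<5: p=p[e<max(.0025,np.quantile(e,.9))] if it<3 else p[e<.003]
    (cx,cy),(w,h),a=cv2.minAreaRect(p[:,:2].astype(np.float32))
    print(n,len(p),'ctr',ctr.round(4),'normal',n_.round(4),'pitch',np.arctan2(np.hypot(*n_[:2]),n_[2]).round(3),'az n',np.degrees(np.arctan2(n_[1],n_[0])).round(1),'rect',np.round([cx,cy,w,h,a],4))
    z=ctr[2]-((cx-ctr[0])*n_[0]+(cy-ctr[1])*n_[1])/n_[2]; print(' top centre',cx,cy,z,'box centre',np.array([cx,cy,z])-.022*n_)
if __name__=='__main__':
    fit('top',(90,150,200,250)); fit('side',(260,325,285,360))
    c=load('side');P=cloud(c); g=c['im'].astype(int)
    # foot from both views
    for n,bx in dict(top=(100,170,200,265),side=(230,340,380,420)).items():
        c=load(n); x0,x1,y0,y1=bx; p=cloud(c)[y0:y1,x0:x1].reshape(-1,3); p=p[(p[:,2]>.008)&(p[:,2]<.05)]; print(n,'foot z',np.median(p[:,2]),cv2.minAreaRect(p[:,:2].astype(np.float32)))
E
python3 camfit.py
```

```text
top 385 ctr [0.5267 0.3776 0.2613] normal [-0.0481 -0.3498  0.9356] pitch 0.361 az n -97.8 rect [5.26900e-01 3.77600e-01 6.53000e-02 4.38000e-02 8.60793e+01]
 top centre 0.5268856287002563 0.3775765895843506 0.2613034761929364 box centre [0.52794406 0.38527324 0.24072093]
side 358 ctr [0.5177 0.3828 0.2554] normal [-0.2725 -0.1396  0.952 ] pitch 0.311 az n -152.9 rect [0.5213 0.3905 0.046  0.086  4.7022]
 top centre 0.5213013291358948 0.3905075788497925 0.25751765649780206 box centre [0.52729555 0.39357924 0.23657406]
top foot z 0.015373639392364025 ((0.5383678674697876, 0.4309299886226654), (0.1952255219221115, 0.2169037014245987), 2.575528144836426)
side foot z 0.012752752563884306 ((0.5261692404747009, 0.3936697244644165), (0.07062267512083054, 0.13053900003433228), 87.30519104003906)
```

Request:
send_rows(
  commands=[
    [[0,0,-10,0,0,-0.15],[0,0,-30,0,0,-0.3]],
  ],
  hand=-0.2,
  force=40,
)

```text
time: 0.3
eef_pos: [0.2459, -0.6001, 0.2669]
tool_rot: [-2.95, -1.069, 0.001]
ft_force: [0.4, -0.8, -0.1]
width: 0.84
grip_force: 0.0
```

```bash
python3 -c "
from h import *
s=ctrl.get_state(); print({k:np.round(s[k],3) for k in ('time','joint_pos','eef_pos','tool_rot','width')})"
```

```text
{'time': np.float64(0.3), 'joint_pos': array([ 1.162,  0.513, -0.072,  1.505,  0.039,  1.129,  0.207]), 'eef_pos': array([ 0.246, -0.6  ,  0.267]), 'tool_rot': array([-2.950e+00, -1.069e+00,  1.000e-03]), 'width': np.float64(0.84)}
```

```bash
cat >> h.py <<'E'
def down(Y):
    Y=np.radians(Y); y=np.array([np.cos(Y),np.sin(Y),0]); z=np.array([0,0,-1.]); return np.c_[np.cross(y,z),y,z]
def row(p,Rt,p0=None,R0=None):
    if p0 is None:
        s=ctrl.get_state(); p0=s['eef_pos']; R0=R.from_rotvec(s['tool_rot']).as_matrix()
    return np.r_[(R0.T@(np.array(p)-p0)*1000).round(1),R.from_matrix(R0.T@Rt).as_rotvec().round(4)]
HUB=np.array([.5915,-.1185]); PA=154.6
E
python3 - <<'E'
from h import *
print(row([.4955,-.0733,.18],down(64.6)).tolist())
E
```

```text
[529.0, -244.4, 88.5, -0.0019, -0.005, -2.0032]
```

Request:
send_rows(
  commands=[
    [[530,-244,88,-0.002,-0.005,-2.003],[530,-244,88,-0.002,-0.005,-2.003],[530,-244,88,-0.002,-0.005,-2.003],[530,-244,88,-0.002,-0.005,-2.003],[530,-244,88,-0.002,-0.005,-2.003],[530,-244,88,-0.002,-0.005,-2.003],[530,-244,88,-0.002,-0.005,-2.003],[530,-244,88,-0.002,-0.005,-2.003],[530,-244,88,-0.002,-0.005,-2.003],[530,-244,88,-0.002,-0.005,-2.003]],
  ],
)

```text
time: 1.3
eef_pos: [0.462, -0.1547, 0.1939]
tool_rot: [1.431, 2.794, -0.005]
ft_force: [0.8, 0.6, 0.4]
width: 0.6
grip_force: 0.0
```

Run:
```python
from h import *
print(row([.4955,-.0733,.18],down(64.6)).tolist()); print(ctrl.get_state()['joint_pos'].round(3))
```

```text
[46.5, 74.8, 13.6, -0.0024, 0.0032, -0.5037]
[ 0.685  0.375 -0.552  1.978  0.262  0.856  0.614]
```

Request:
send_rows(
  commands=[
    [[30,60,10,0,0,-0.3],[40,70,12,0,0,-0.45],[40,70,12,0,0,-0.45],[40,70,12,0,0,-0.45],[40,70,12,0,0,-0.45]],
  ],
)

```text
time: 1.8
eef_pos: [0.4952, -0.084, 0.1816]
tool_rot: [0.789, 3.04, -0.006]
ft_force: [0.6, -0.2, -0.2]
width: 0.602
grip_force: 0.0
```

Run:
```python
from h import *
c=cap('wrist'); s=ctrl.get_state(); print(row([.4955,-.0733,.18],down(64.6)).tolist()); print(s['joint_pos'].round(3))
hsv=cv2.cvtColor(c['im'],cv2.COLOR_RGB2HSV); a=(((hsv[...,0]<8)|(hsv[...,0]>172))&(hsv[...,1]>140)&(hsv[...,2]>60)).astype(np.uint8)
n,l,st,ce=cv2.connectedComponentsWithStats(a); P=cloud(c)
for i in range(1,n):
    if st[i,4]>60: p=P[l==i]; t=p[p[:,2]>p[:,2].max()-.004]; print(ce[i],st[i],p.mean(0).round(4),'top mean',t.mean(0).round(4))
cv2.imwrite('pics/w1.png',c['im'][:,:,::-1])
```

```text
[5.1, 9.8, 1.7, -0.0033, 0.0022, -0.0648]
[ 0.603  0.444 -0.655  1.946  0.356  0.867  0.823]
[292.51717172 204.93535354] [284 189  19  32 495] [ 0.4927 -0.0717  0.0874] top mean [ 0.4265 -0.0452  0.3268]
```

View pics/w1.png

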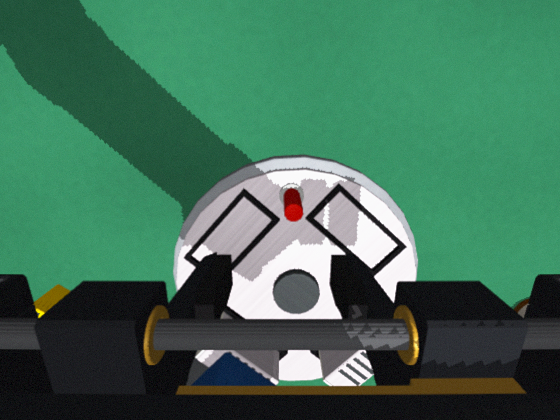

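The wrist view shows the red post at (292,205) with its top at about (293,212). The hub is at (296,291), with the empty nests on both sides of the post, so this is the right post.

Run:
```python
from h import *
c=load('wrist'); g=c['im'].max(2); m=np.zeros_like(g); m[265:318,270:325]=g[265:318,270:325]<125
n,l,s,ce=cv2.connectedComponentsWithStats(m); i=1+s[1:,4].argmax(); print('hub',ce[i],s[i],onplane(c,ce[i],.053))
im=c['im'].astype(int); r=(im[...,0]>im[...,1]*2)&(np.indices(g.shape)[1]<310); v=c['im'][...,0]
ys,xs=np.nonzero(r[180:230,275:310]); 
top=r.copy(); top[:,:]&=(v>190); ys,xs=np.nonzero(top[180:230,275:310]); print('bright',xs.mean()+275,ys.mean()+180,len(xs),xs.min()+275,xs.max()+275,ys.min()+180,ys.max()+180)
print('post',onplane(c,[xs.mean()+275,ys.mean()+180],.098))
```

```text
hub [295.71119357 290.79715523] [ 273  269   47   44 1617] [[ 0.58595715 -0.116896    0.053     ]]
bright 291.2647058823529 207.26470588235293 34 286 297 205 211
post [[ 0.49126541 -0.07240512  0.098     ]]
```

Run:
```python
from h import *
print(row([.494,-.073,.062],down(64.6)).tolist());
```

```text
[6.8, 9.7, 119.7, -0.0033, 0.0022, -0.0648]
```

Request:
send_rows(
  commands=[
    [[2,4,20,0,0,-0.02],[2,4,20,0,0,-0.02],[2,4,20,0,0,-0.02]],
  ],
)

```text
time: 2.15
eef_pos: [0.4954, -0.0795, 0.162]
tool_rot: [0.755, 3.049, -0.006]
ft_force: [-0.1, -0.7, -0.4]
width: 0.603
grip_force: 0.0
```

Run:
```python
from h import *
print(row([.494,-.073,.062],down(64.6)).tolist()); s=ctrl.get_state(); print(s['qvel'].round(2))
c=cap('wrist'); g=c['im'].max(2); print(g.shape)
hsv=cv2.cvtColor(c['im'],cv2.COLOR_RGB2HSV); a=(((hsv[...,0]<8)|(hsv[...,0]>172))&(hsv[...,1]>140)&(hsv[...,2]>60)).astype(np.uint8)
n,l,st,ce=cv2.connectedComponentsWithStats(a); i=1+st[1:,4].argmax(); print(ce[i],st[i]); x,y,w,h,_=st[i]
tp=[x+w/2-.5,y+h-w/2]; print(tp,'post top',onplane(c,tp,.098))
m=(g<125).astype(np.uint8); n,l,st,ce=cv2.connectedComponentsWithStats(m)
for i in range(1,n):
    if 1200<st[i,4]<6000: print(ce[i],st[i],onplane(c,ce[i],.053))
```

```text
[4.5, 5.4, 100.0, -0.0033, 0.0018, -0.0422]
[ 0.   -0.01 -0.01 -0.01 -0.    0.    0.01]
(420, 560)
[288.33717105 214.56085526] [279 196  20  37 608]
[np.float64(288.5), np.float64(223.0)] post top [[ 0.49539872 -0.07308719  0.098     ]]
```

Request:
send_rows(
  commands=[
    [[3,6,20,-0.003,0.002,-0.04],[3,6,60,-0.003,0.002,-0.04],[3,6,100,-0.003,0.002,-0.04],[3,6,100,-0.003,0.002,-0.04],[3,6,100,-0.003,0.002,-0.04]],
  ],
)

```text
time: 2.7
eef_pos: [0.4963, -0.0726, 0.0627]
tool_rot: [0.691, 3.064, 0.0]
ft_force: [0.2, 0.5, -0.2]
width: 0.6
grip_force: 0.0
```

Request:
send_rows(
  commands=[
    [[0,0,0,0,0,0],[0,0,0,0,0,0],[0,0,0,0,0,0],[0,0,0,0,0,0],[0,0,0,0,0,0]],
  ],
  hand=0.85,
  force=40,
)

```text
time: 3.2
eef_pos: [0.496, -0.0729, 0.0623]
tool_rot: [0.69, 3.064, -0.001]
ft_force: [0.2, -1.2, 5.7]
width: 0.173
grip_force: 32.8
```

Run:
```python
from h import *
H=np.array([.591,-.118]); s=ctrl.get_state(); p0=s['eef_pos']; R0=R.from_rotvec(s['tool_rot']).as_matrix(); print(p0,s['width'],s['grip_force'])
v=p0[:2]-H; print('rad',np.hypot(*v),np.degrees(np.arctan2(v[1],v[0])))
a0=154.6
for k in range(1,11):
    a=a0-9.2*k; t=np.radians(a); print(row([H[0]+.105*np.cos(t),H[1]+.105*np.sin(t),.064],down(a-90),p0,R0).tolist())
```

```text
[ 0.49604884 -0.0729234   0.06225913] 0.17283795349970082 32.81304258853197
rad 0.1051076742139188 154.6046924026622
[-1.5, 16.8, -1.7, -0.0002, 0.0009, 0.1609]
[-5.5, 33.1, -1.7, -0.0001, 0.0009, 0.3215]
[-12.1, 48.7, -1.7, -0.0, 0.0009, 0.482]
[-21.1, 62.9, -1.7, 0.0, 0.001, 0.6426]
[-32.2, 75.5, -1.7, 0.0001, 0.001, 0.8032]
[-45.2, 86.2, -1.7, 0.0002, 0.001, 0.9638]
[-59.8, 94.7, -1.7, 0.0003, 0.001, 1.1243]
[-75.5, 100.7, -1.7, 0.0004, 0.0009, 1.2849]
[-92.0, 104.1, -1.7, 0.0004, 0.0009, 1.4455]
[-108.8, 104.9, -1.7, 0.0005, 0.0009, 1.606]
```

Request:
send_rows(
  commands=[
    [[-0.5,10.5,0,0,0,0.1],[-2,21,0,0,0,0.2],[-4.7,31,0,0,0,0.3],[-8.3,41,0,0,0,0.4],[-13,50,0,0,0,0.5],[-18,59,0,0,0,0.6],[-25,67.5,0,0,0,0.7],[-32,75,0,0,0,0.8],[-40,82,0,0,0,0.9],[-48,88.5,0,0,0,1.0]],
  ],
)

```text
time: 4.2
eef_pos: [0.5779, -0.0149, 0.0623]
tool_rot: [2.079, 2.352, -0.002]
ft_force: [-0.5, -6.7, 3.0]
width: 0.167
grip_force: 40.0
```

Run:
```python
from h import *
H=np.array([.591,-.118]); s=ctrl.get_state(); p0=s['eef_pos']; R0=R.from_rotvec(s['tool_rot']).as_matrix(); print(p0,s['width'],s['grip_force'],s['ft_force'])
v=p0[:2]-H; A=np.degrees(np.arctan2(v[1],v[0])); print('rad',np.hypot(*v),A, 'turned',np.radians(154.6-A),s['joint_pos'].round(3))
```

```text
[ 0.57790748 -0.01486595  0.06232803] 0.16689684857617026 39.99765761196613 [-0.48345753 -6.67521344  2.99882327]
rad 0.10396175650322159 97.23480964819537 turned 1.001211447672275 [ 0.165  0.679 -0.293  1.826  0.297  0.679 -0.177]
```

Request:
send_rows(
  commands=[
    [[-0.5,10.5,0,0,0,0.1],[-2,21,0,0,0,0.2],[-4.7,31,0,0,0,0.3],[-8.3,41,0,0,0,0.4],[-13,50,0,0,0,0.5],[-16.5,57,0,0,0,0.57],[-16.5,57,0,0,0,0.57],[-16.5,57,0,0,0,0.57]],
  ],
)

```text
time: 5.0
eef_pos: [0.6359, -0.0247, 0.0624]
tool_rot: [2.653, 1.678, -0.002]
ft_force: [-1.1, -5.0, 4.0]
width: 0.17
grip_force: 40.0
```

Request:
send_rows(
  commands=[
    [[0,0,0,0,0,0],[0,0,0,0,0,0],[0,0,0,0,0,0],[0,0,0,0,0,0]],
  ],
  hand=-0.2,
)

```text
time: 5.4
eef_pos: [0.6358, -0.0217, 0.0618]
tool_rot: [-2.654, -1.681, -0.001]
ft_force: [0.3, -0.2, -0.7]
width: 0.509
grip_force: 0.0
```

Request:
send_rows(
  commands=[
    [[0,0,-40,0,0,0],[0,0,-90,0,0,0],[0,0,-140,0,0,0],[0,0,-140,0,0,0]],
  ],
)

```text
time: 5.8
eef_pos: [0.6404, -0.0217, 0.2096]
tool_rot: [2.649, 1.677, 0.018]
ft_force: [0.3, 0.6, 0.3]
width: 0.601
grip_force: 0.0
```

Run:
```python
from h import *
for n in ('top','wrist'): c=cap(n)
c=load('top'); hsv=cv2.cvtColor(c['im'],cv2.COLOR_RGB2HSV); w=load('wrist')
cv2.imwrite('pics/t2.png',np.hstack([cv2.resize(c['im'][150:290,240:400],None,fx=2.5,fy=2.5,interpolation=2)[:350],cv2.resize(w['im'],(400,300))[:300] if 0 else cv2.copyMakeBorder(cv2.resize(w['im'],(400,300)),0,50,0,0,0)])[:,:,::-1])
print(ctrl.get_state()['joint_pos'].round(3))
```

```text
[ 0.088  0.557 -0.177  1.602  0.111  0.99  -0.565]
```

View pics/t2.png

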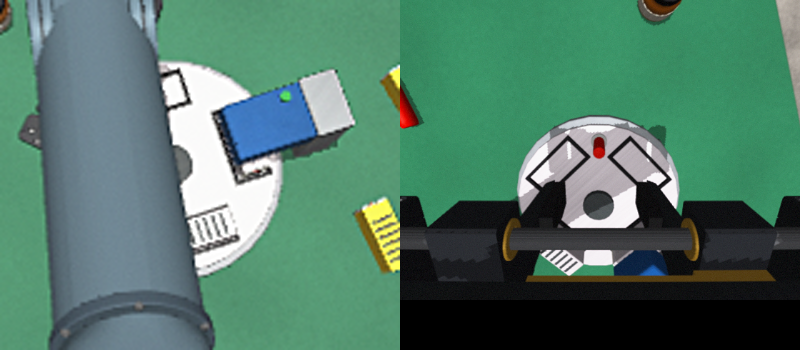

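The top view and wrist view show the post now on the far left of the hub, at wrist-crop (598,148). The tested converter is out at the robot's side at top-crop (213,228), and the next converter is under the head. I now move above the tested one.

Run:
```python
from h import *
print(row([.5062,-.1482,.19],down(19.6)).tolist())
```

```text
[-169.8, -63.9, 12.8, 0.0033, -0.0003, -0.7838]
```

Request:
send_rows(
  commands=[
    [[-40,-16,0,0,0,-0.15],[-80,-32,0,0,0,-0.3],[-120,-48,5,0,0,-0.45],[-150,-58,10,0,0,-0.6],[-170,-64,13,0.003,0,-0.72],[-170,-64,13,0.003,0,-0.784],[-170,-64,13,0.003,0,-0.784],[-170,-64,13,0.003,0,-0.784],[-170,-64,13,0.003,0,-0.784]],
  ],
  hand=-0.5,
)

```text
time: 6.8
eef_pos: [0.5053, -0.1477, 0.1883]
tool_rot: [-1.809, -2.564, 0.002]
ft_force: [-0.5, -1.0, -0.0]
width: 0.75
grip_force: 0.0
```

Run:
```python
from h import *
s=ctrl.get_state(); print(s['eef_pos'],s['joint_pos'].round(3),s['qvel'].round(2)); print(row([.5062,-.1482,.05],down(19.6)).tolist())
c=cap('wrist'); P=cloud(c); cv2.imwrite('pics/w3.png',c['im'][:,:,::-1])
H=np.array([.591,-.118]); d=P[...,:2]-H; e1=np.array([np.cos(np.radians(199.6)),np.sin(np.radians(199.6))])
m=(abs(P[...,2]-.086)<.006)&(np.hypot(*(P[...,:2]-[.5062,-.1482]).transpose(2,0,1))<.065); print(m.sum())
k,l,st,ce=cv2.connectedComponentsWithStats(m.astype(np.uint8)); i=1+st[1:,4].argmax(); print(st[i],np.median(P[l==i][:,2]))
cs,_=cv2.findContours((l==i).astype(np.uint8),0,1); W=onplane(c,cs[0][:,0],.086); r=cv2.minAreaRect(W[:,:2].astype(np.float32)); print(r)
```

```text
[ 0.5053114  -0.14773823  0.18832   ] [ 0.472  0.418 -0.342  1.892  0.179  0.865  0.381] [-0.   -0.    0.   -0.01  0.    0.    0.01]
[-1.0, 1.1, 138.3, -0.0028, -0.0018, -0.0002]
3629
[ 261  163   41   94 3629] 0.08544390453994402
((0.5053345561027527, -0.14781363308429718), (0.03362862020730972, 0.083717480301857), 19.11648941040039)
```

View pics/w3.png

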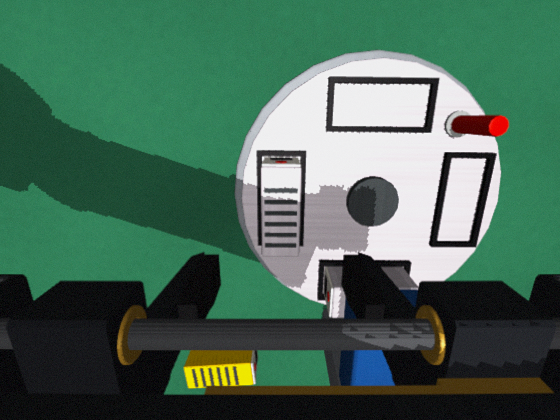

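The wrist view shows the tested converter in its nest at (281,205), with the ports of its socket end at the top (280,160), towards the camera. The tool is centred over it within 1 mm, so I descend.

Request:
send_rows(
  commands=[
    [[0,0,40,0,0,0],[0,0,80,0,0,0],[0,0,110,-0.003,-0.002,0],[0,0,130,-0.003,-0.002,0],[0,0,138,-0.003,-0.002,0],[0,0,138,-0.003,-0.002,0],[0,0,138,-0.003,-0.002,0]],
  ],
)

```text
time: 7.55
eef_pos: [0.5058, -0.1484, 0.0517]
tool_rot: [1.809, 2.565, 0.001]
ft_force: [0.3, 0.2, 0.5]
width: 0.75
grip_force: 0.0
```

Request:
send_rows(
  commands=[
    [[0,0,0,0,0,0],[0,0,0,0,0,0],[0,0,0,0,0,0],[0,0,0,0,0,0],[0,0,0,0,0,0],[0,0,0,0,0,0]],
  ],
  hand=0.6,
  force=45,
)

```text
time: 8.15
eef_pos: [0.5051, -0.1486, 0.0512]
tool_rot: [1.81, 2.566, 0.0]
ft_force: [-0.4, -0.2, 4.5]
width: 0.382
grip_force: 45.0
```

Request:
send_rows(
  commands=[
    [[0,0,-10,0,0,0],[0,0,-20,0,0,0],[0,0,-50,0,0,0],[0,0,-90,0,0,0],[0,0,-130,0,0,0],[0,0,-130,0,0,0],[0,0,-130,0,0,0]],
  ],
)

```text
time: 8.85
eef_pos: [0.505, -0.1486, 0.1818]
tool_rot: [1.809, 2.564, 0.001]
ft_force: [0.6, 0.1, -3.0]
width: 0.38
grip_force: 45.0
```

Run:
```python
from h import *
s=ctrl.get_state(); p0=s['eef_pos']; R0=R.from_rotvec(s['tool_rot']).as_matrix()
print(p0,s['width']*88,s['grip_force'],s['joint_pos'].round(3))
c=cap('wrist'); P=cloud(c)
# part in tool frame
q=(P-p0)@R0; m=(abs(q[...,0])<.06)&(abs(q[...,1])<.03)&(q[...,2]>-.05)&(q[...,2]<.02)
m[270:]=0; print(m.sum(),q[m].min(0).round(4),q[m].max(0).round(4),np.median(q[m],0).round(4))
x=np.sort(q[m][:,0]); print(np.quantile(x,[.002,.01,.99,.998]).round(4))
```

```text
[ 0.50498035 -0.14858273  0.18180476] 33.4731089243556 44.976100008934736 [ 0.476  0.424 -0.346  1.902  0.189  0.844  0.374]
6954 [ 0.0074 -0.03   -0.0366] [0.0427 0.0299 0.0116] [ 0.0338  0.0007 -0.0335]
[0.008  0.0083 0.0423 0.0425]
```

```bash
cat >> h.py <<'E'
def lensframe(h,t):
    h=np.radians(h); x=np.array([np.cos(t)*np.cos(h),np.cos(t)*np.sin(h),np.sin(t)]); y=np.array([-np.sin(h),np.cos(h),0]); return np.c_[x,y,np.cross(x,y)]
SOCK=np.array([.0427,0,-.0118])
def target(L,h,t,dist,sock=SOCK):
    F=lensframe(h,t); Rt=np.c_[F[:,0],-F[:,1],-F[:,2]]; return np.array(L)-dist*F[:,0]-Rt@sock,Rt
E
python3 - <<'E'
from h import *
h,t=87.0,.361; C=np.array([.5279,.3853,.2407]); L=C-.065*lensframe(h,t)[:,0]; print('lens',L)
p,Rt=target(L,h,t,.19); print(p); print(row(p,Rt).tolist())
c=load('wrist'); s=ctrl.get_state(); R0=R.from_rotvec(s['tool_rot']).as_matrix(); print('wristcam in tool',(R0.T@(c['T'][:3,3]-s['eef_pos'])).round(3),(R0.T@c['T'][:3,:3]).round(2).tolist(),c['mtx'][0,0])
E
```

```text
lens [0.52471743 0.32457297 0.21774135]
[0.51354197 0.11133238 0.12450998]
[241.6, 96.1, 55.8, -0.0712, 0.3571, 0.39]
wristcam in tool [ 0.079  0.001 -0.146] [[0.0, 0.95, 0.31], [1.0, 0.0, -0.0], [-0.0, 0.31, -0.95]] 302.7626880039574
```

Request:
send_rows(
  commands=[
    [[35,14,-5,-0.01,0.05,0.055],[70,28,-5,-0.02,0.1,0.11],[105,42,0,-0.03,0.15,0.17],[140,56,10,-0.04,0.21,0.23],[175,70,25,-0.05,0.26,0.28],[210,84,40,-0.062,0.31,0.34],[230,92,50,-0.068,0.34,0.37],[241,96,55.5,-0.071,0.357,0.39],[241,96,55.5,-0.071,0.357,0.39],[241,96,55.5,-0.071,0.357,0.39]],
  ],
)

```text
time: 9.9
eef_pos: [0.5144, 0.1097, 0.1248]
tool_rot: [-2.082, -1.975, -0.379]
ft_force: [-1.1, -0.5, -2.6]
width: 0.377
grip_force: 45.0
```

Run:
```python
from h import *
s=ctrl.get_state(); print(s['eef_pos'],s['width']*88,s['joint_pos'].round(3),s['qvel'].round(2))
for n in ('wrist','side','top'): cap(n)
w=load('wrist')['im']; sd=load('side')['im']; 
cv2.imwrite('pics/pre.png',np.hstack([cv2.resize(w,(400,300)),cv2.resize(sd[200:420,200:420],(300,300),interpolation=2)])[:,:,::-1])
```

```text
[0.51436975 0.10969364 0.12478921] 33.162867777017254 [ 0.308  0.551 -0.487  1.984 -0.189  0.61  -0.009] [ 0.01 -0.02  0.01 -0.01  0.   -0.   -0.  ]
```

View pics/pre.png

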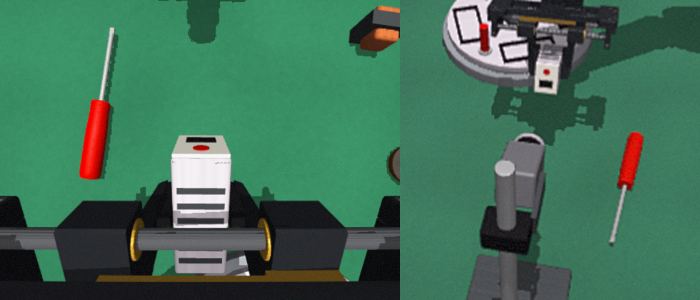

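The wrist view shows the part held, with the socket end towards the image top at (200,145). The side view shows it clear of the disc and facing the camera at (525,140). I make one refinement of the lens estimate from both views.

```bash
cat > ref.py <<'E'
from h import *
C0=np.array([.5279,.3853,.2407]);F0=lensframe(87,.361)
for n in ('top','side'):
    A=[]
    for rep in range(4): 
        P=cloud(cap(n)).reshape(-1,3); q=(P-C0)@F0
        A.append(q[(abs(q[:,0])<.036)&(abs(q[:,1])<.024)&(abs(q[:,2]-.022)<.005)])
    q=np.vstack(A); a=np.quantile(q,[.01,.99],axis=0); i=(q[:,0]>-.033)&(q[:,0]<(.03 if n=='top' else .0))&(abs(q[:,1])<.019); s=q[i]
    k=np.linalg.lstsq(np.c_[s[:,:2],np.ones(len(s))],s[:,2],rcond=None)[0]
    print(n,len(s),'slopes x,y, offset',k.round(4),'x,y range',a.round(4)[:,:2].tolist())
    # barrel: points forward of box
    q=(P-C0)@F0; b=q[(q[:,0]<-.036)&(q[:,0]>-.08)&(abs(q[:,1])<.03)&(abs(q[:,2])<.03)]; print(' barrel',len(b),b.min(0).round(4),b.max(0).round(4), 'ring',b[b[:,0]<-.055].min(0).round(4),b[b[:,0]<-.055].max(0).round(4))
E
python3 ref.py
```

```text
top 1494 slopes x,y, offset [0.0045 0.001  0.0221] x,y range [[-0.0349, -0.0209], [0.0341, 0.0222]]
 barrel 166 [-0.0669 -0.0167 -0.0012] [-0.0362  0.0209  0.0226] ring [-0.0669 -0.0167  0.0005] [-0.0551  0.0209  0.0226]
side 1066 slopes x,y, offset [ 0.0075 -0.0032  0.0199] x,y range [[-0.0337, -0.0183], [0.0335, 0.0233]]
 barrel 126 [-0.0673 -0.0138  0.0026] [-0.0361  0.0221  0.0185] ring [-0.0673 -0.0138  0.0026] [-0.0553  0.0221  0.0173]
```

```bash
cat >> h.py <<'E'
HL,TL=86.5,.366
CL=np.array([.5279,.3853,.2407])+lensframe(87,.361)@[0,.001,-.0008]; LENS=CL-.065*lensframe(HL,TL)[:,0]
E
python3 - <<'E'
from h import *
p,Rt=target(LENS,HL,TL,.10); print(LENS,p,row(p,Rt).tolist())
E
```

```text
[0.52321083 0.32505291 0.21668915] [0.51533401 0.19626814 0.15460077] [90.3, -3.6, 2.8, -0.0022, 0.0051, 0.0085]
```

Request:
send_rows(
  commands=[
    [[25,-1,1,0,0.001,0.002],[50,-2,1.5,-0.001,0.003,0.004],[70,-3,2,-0.002,0.005,0.008],[85,-3.5,2.5,-0.002,0.005,0.008],[89,-3.5,2.5,-0.002,0.005,0.008],[89,-3.5,2.5,-0.002,0.005,0.008],[89,-3.5,2.5,-0.002,0.005,0.008]],
  ],
)

```text
time: 11.15
eef_pos: [0.5153, 0.1938, 0.1538]
tool_rot: [-2.088, -1.963, -0.385]
ft_force: [-0.1, -0.5, -2.5]
width: 0.383
grip_force: 45.0
```

```bash
cat > chk.py <<'E'
from h import *
s=ctrl.get_state(); p,Rt=target(LENS,HL,TL,.10); print(row(p,Rt).tolist(),s['width']*88,s['qvel'].round(3),s['joint_pos'].round(2))
F=lensframe(HL,TL)
for n in ('side','top','wrist'):
    c=cap(n); P=cloud(c); q=(P-LENS)@F
    m=(q[...,0]<-.085)&(q[...,0]>-.2)&(abs(q[...,1])<.022)&(q[...,2]>-.04)&(q[...,2]<.027)
    b=q[m]; print(n,len(b))
    if len(b)<20: continue
    print(np.quantile(b,[.01,.99],axis=0).round(4).tolist())
    t=b[(b[:,2]>.016)&(b[:,0]>-.12)]; 
    if len(t)>30: print(' top face slopes/offset',len(t),np.linalg.lstsq(np.c_[t[:,:2],np.ones(len(t))],t[:,2],rcond=None)[0].round(4), 'y',np.quantile(t[:,1],[.02,.98]).round(4),'x max',np.quantile(t[:,0],.99).round(4))
im=load('side')['im']; w=load('wrist')['im']; cv2.imwrite('pics/fin.png',np.hstack([cv2.resize(im[210:400,200:390],(400,400),interpolation=2),cv2.resize(load('top')['im'][150:290,80:220],(400,400),interpolation=2)])[:,:,::-1])
E
python3 chk.py
```

```text
[2.6, -0.2, 0.1, -0.0006, 0.0009, -0.0007] 33.69240814428292 [ 0.008  0.002  0.003  0.003  0.001  0.    -0.001] [ 0.15  0.51 -0.49  1.96 -0.2   0.62 -0.18]
side 831
[[-0.1829, -0.0214, -0.0216], [-0.1005, 0.0215, 0.0243]]
 top face slopes/offset 132 [-0.22   -0.0032 -0.003 ] y [-0.0149  0.0174] x max -0.1015
top 128
[[-0.1215, -0.0171, -0.0134], [-0.1, 0.016, 0.0268]]
 top face slopes/offset 89 [ 0.0053 -0.0098  0.0239] y [-0.017   0.0152] x max -0.101
wrist 13276
[[-0.1856, -0.0202, -0.0168], [-0.1032, 0.0205, 0.0242]]
 top face slopes/offset 3575 [-0.1375  0.0013  0.0068] y [-0.0169  0.0149] x max -0.1036
```

View pics/fin.png

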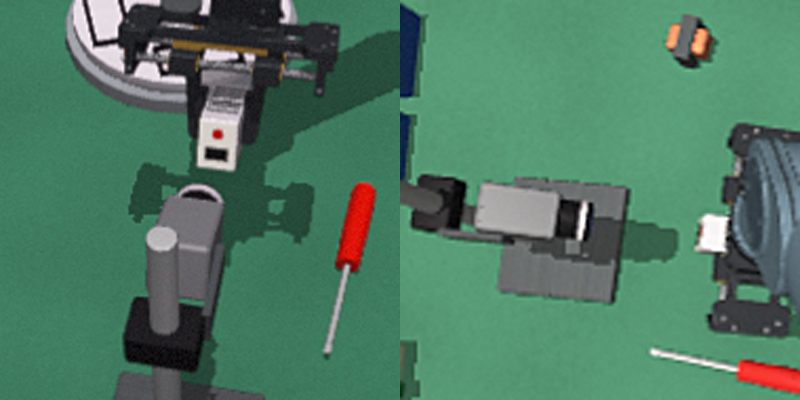

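The side view shows the socket end at (217,140) facing the lens ring at (197,195). The top view shows the part at (712,233) in line with the lens at (585,220). I check the part's pitch in the grip from the saved pictures.

Run:
```python
from h import *
F=lensframe(HL,TL)
for n in ('wrist','side'):
    q=((cloud(load(n))-LENS)@F).reshape(-1,3)
    t=q[(abs(q[:,1])<.014)&(q[:,0]<-.108)&(q[:,0]>-.175)&(q[:,2]>.017)&(q[:,2]<.03)]
    f=q[(abs(q[:,1])<.014)&(abs(q[:,2])<.018)&(q[:,0]>-.112)&(q[:,0]<-.09)]
    for nm,a,i,d in (('top',t,2,[0,1]),('face',f,0,[1,2])):
        if len(a)>30:
            for _ in range(4):
                A=np.c_[a[:,d],np.ones(len(a))]; k=np.linalg.lstsq(A,a[:,i],rcond=None)[0]; e=abs(a[:,i]-A@k); a=a[e<=max(.002,np.quantile(e,.8))] if e.max()>.002 else a
            print(n,nm,len(a),k.round(4),a.mean(0).round(4))
```

```text
wrist top 7095 [-0.002  -0.0003  0.0225] [-0.1334 -0.      0.0227]
wrist face 1321 [ 0.0036 -0.0099 -0.1037] [-0.1037  0.      0.003 ]
side top 209 [0.0284 0.0389 0.0256] [-0.1402  0.0003  0.0216]
side face 223 [ 0.0131 -0.0227 -0.1034] [-0.1034  0.     -0.    ]
```

Pitch and roll are within about 0.01 rad, and the face is at -0.1035. I move 3 mm closer, then settle.

Request:
send_rows(
  commands=[
    [[2.5,0,0,0,0,0],[2.5,0,0,0,0,0],[2.5,0,0,0,0,0],[2.5,0,0,0,0,0],[2.5,0,0,0,0,0],[2.5,0,0,0,0,0],[2.5,0,0,0,0,0],[2.5,0,0,0,0,0]],
  ],
)

```text
time: 12.1
eef_pos: [0.5155, 0.1973, 0.1552]
tool_rot: [-2.087, -1.964, -0.386]
ft_force: [0.1, -0.0, -2.0]
width: 0.379
grip_force: 45.0
```

Run:
```python
from h import *
s=ctrl.get_state(); p,Rt=target(LENS,HL,TL,.10); print(row(p,Rt).tolist(),s['width']*88,s['grip_force'],abs(s['qvel']).max().round(3),s['time']); print(ctrl.close_job())
```

```text
[-1.2, -0.1, 0.1, -0.0005, 0.0, 0.0005] 33.34852346648776 44.976166896522045 0.003 12.1
the job is handed in; nothing more can be done
None
```

I handed the job in at 12.1 s: the table is turned one click clockwise and the tested converter is held still at the inspection camera, socket end facing the lens, about 10 cm away, centred and square to it by my measurements.

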